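Fit the slicer blade over its locating pin and bolt it in

ROBOT

A 6-joint arm with a two-finger parallel gripper is mounted at the origin on the work surface. World frame = base frame: x ahead of the robot, y to its left, z up, the work surface at z = 0. Lengths are in m, angles in rad, forces in N, time in s.
With the tool pointing down it reaches from about 0.325 to 0.75 m from the base axis. Payload 7.6 kg.
Tool frame: the origin (TCP) lies where the fingers leave the gripper's body, on its centre line; the fingertips stand 73 mm ahead of it and the grasp point (between the pads) lies 54 mm ahead of it; z points along the fingers, y is the direction in which the jaws open and shut (so a half turn about z gives the same grasp; the last joint's range is limited). The gripper opens to 85 mm and grips with 20 to 120 N. Pads are 22 mm wide; open, the fingers measure 114 mm over their backs; the gripper's body (76 mm by 85 mm) begins 54 mm behind the grasp point. The pads swing forward as they close: fully open they stand 13 mm farther back than shut.
Start: joints at [-1.392, 0.052, 1.401, -0, 1.689, -0.07], TCP at [0.129, -0.509, 0.304] pointing down, gripper open.
Joint ranges: [-2.9, 2.9], [-0.91, 2.17], [0.12, 2.37], [-1.06, 4.2], [0.26, 2.73], [-2.93, 2.93]. Speed limits (rad/s): [2.57, 2.57, 3.01, 3.14, 3.14, 3.14].

INTERFACE

Orientations are given as a unit quaternion [x, y, z, w].
In Python, from cell import r, snapshot gives the robot as it stands. The module is installed in compiled form; this text tells all that it offers. Calls block until the motion is done:
- r.move_pose(position, orientation): joint-space move of the TCP to a pose.
- r.movel(position, attitude=None, speed=0.15, until_force=None): straight line of the TCP; attitude=None keeps the orientation; speed is the mean speed in m/s. With until_force (N) it stops when the force on the tool has changed by that much, and returns True; else False.
- r.movej(angles): joint-space move.
- r.gripper_to(opening, f_grip=None): opening from 0.0 (shut) to 1.0 (fully open); f_grip is the grip in N (None keeps the last); returns when the fingers have stopped.
- r.hold(seconds).
- r.inverse_kinematics(position, orientation): joint angles nearest the present ones, or None.
- r.observe(): the state.
- snapshot(name): name is "scene" or "top" or "wrist"; returns a dict with "img" (384x512x3 uint8, blue, green, red), "camera_matrix" (3x3 intrinsics, pixels), "D" ([k1, k2, p1, p2, k3] as OpenCV has them; the pictures are not rectified), "camera_from_world" (4x4, takes a point from world to camera coordinates). Camera axes: x right, y down, z forward; pixel columns grow to the right and rows downward; lengths in m; the calibration is good to about 2 mm. A picture is of the moment at which its call begins. There is no depth.
A pose or a line that the arm cannot do raises r.PlanningError and nothing moves.
- r.job_done(): hands the job in, once; it reports no verdict.
The state is a dict: "time": time; "joint_pos": joint angles; "joint_velocities": joint speeds; "joint_torque": joint torques, N m; "tool_pos": TCP position; "eef_rot": TCP orientation; "wrist_force": force on the tool from outside, world axes, zero at the start; "torque": the same for the moment, N m; "finger_gap": opening from 0.0 (shut) to 1.0 (fully open).
Only numpy, scipy, OpenCV 4.12 (cv2) and the standard library are available. Lean on these libraries where they do the work, as an engineer would, in place of code of your own. Each camera call takes 0.05 s, during which the arm holds its last target. There are 200 camera calls.

TASK

Pick up the slicer blade by its black grip, lay it flat in the bed of the white slicer with the notch facing the pin, feel for the pin and slide the blade gently home until the bottom of the notch rests against the pin, never forcing it against the pin. Let go of the blade, then push the slicer's bolt all the way across behind it so that it cannot back out. Leave the mug, funnel, jar and strainer where they stand.

Things in the scene. Friction and masses are not known exactly. Their poses are not given: they have to be found in the camera images.
- slicer: White slicer base fixed to the shelf, 200 long (x) by 104 mm wide (y). Origin: centre of its underside; x runs from the bed's open end towards the pin and stubby handle, z up. The flat bed is 22 mm above the shelf, 84 mm wide between side rails (10 mm thick, 7 mm over the bed); a cross wall as high is at x = +90 to +100 mm. The bolt passes the -y rail at x = -37 mm.
- adjuster: Dark plate, flush in the bed, midway between the rails, 50 mm in front (+x) of the slicer's centre; origin on the bed's surface, axes as the slicer's. The round steel locating pin, 8 mm across and 10 mm tall, stands on it at this x, but adjusted sideways: its y is anywhere from -14 to +14 mm from here, not reported; see or feel for it. It does not give.
- blade_grip (a point): Centre of the blade's black upright grip: 40 long (x), 12 wide (y), 50 mm tall, on the middle of a loose flat steel plate, 90 long (x) by 50 wide (y) by 5 mm thick, 0.14 kg in all. This point is 30 mm above the plate's underside (the grip's top 55 mm). x points to the notched end, z up. At the start the plate lies flat on the shelf. Grasp across the 12 mm width (along y).
- blade_notch (a point): Bottom of the blade's notch, 2.5 mm above the plate's underside, 29 mm along +x from its centre; axes as the grip's. The notch is a U slot 11 wide and 16 mm deep, open at the middle of the +x edge. Blade home: this point is 4 mm (the pin's radius) short of the pin's axis, 24.5 mm above the shelf. If the edge meets the pin beside the notch, it stops 16 mm short of home.
- bolt (a joint): Travel of the bolt (m): 0 drawn back, clear of the bed; 0.045 fully across. Moves along the slicer's +y, about 2 N of friction, stays where left; starts at 0 to 0.002. Its steel bar, 12 wide by 6 mm high, slides on the bed behind the blade's rear edge, 3 mm clear of it when the blade is home; a blade that is not home blocks it.
- bolt_knob (a point): Centre of the bolt's black upright knob, 14 by 14 and 40 mm tall, at the -y side of the slicer; this point is 48.5 mm above the shelf, the knob reaches 20 mm above and below it. Axes as the slicer's. A slicer ledge 22 mm high lies under it. Pushing the knob along +y closes the bolt.
- mug: Blue ceramic mug, 82 mm across, 92 mm tall, origin at the centre of its underside. Bystander.
- funnel: Yellow plastic funnel standing on its wide mouth, 104 mm across, 100 mm tall, origin at the centre of its underside. Bystander.
- jar: Clear jar with screw lid, 84 mm across, 115 mm tall, origin at the centre of its underside. Bystander.
- strainer: Steel strainer, bowl 110 mm across and 45 mm tall with a thin handle along its +y to 165 mm, origin under the bowl's centre. Bystander.
Not all that is in view belongs to the job. Of the things shaped like the part that bears blade_grip, the bare steel one is meant.

How it is judged:
By the outcome, as a careful person would: the job done as asked, in the order asked, and still so for the second after the job is handed in, with the robot touching nothing.
It also fails if it takes over 72 s, if anything falls off the work surface, if the arm or the gripper's body presses on something with over 40 N, if the wrist force passes 120 N, or if a joint passes its speed limit or range.

## Working session

There is one attempt and no reset: what is moved stays moved. The work goes in short steps, each a Python script; the robot and the scene stay as the last script left them, time stands still between calls to the robot, and variables do not carry over. Pictures are saved under pics/ and viewed, about 8 in all and at most 12, crops included, and the job is handed in when it is done.

```bash
mkdir -p pics; cat > h.py <<'E'
import numpy as np, cv2
from cell import r, snapshot
def snap(n, f=None):
    s=snapshot(n)
    if f: cv2.imwrite('pics/'+f+'.png', s['img'])
    return s
def ray(s,uv,z):
    p=cv2.undistortPoints(np.array([[uv]],float),np.array(s['camera_matrix']),np.array(s['D']))[0,0]
    T=np.array(s['camera_from_world']);R=T[:3,:3];c=-R.T@T[:3,3]
    d=R.T@np.array([p[0],p[1],1]); return c+d*(z-c[2])/d[2]
def proj(s,P):
    T=np.array(s['camera_from_world'])
    return cv2.projectPoints(np.array(P,float).reshape(-1,1,3),cv2.Rodrigues(T[:3,:3])[0],T[:3,3],np.array(s['camera_matrix']),np.array(s['D']))[0].reshape(-1,2)
def quat(yaw):  # tool down, tool y axis along world dir: base of tool x at yaw
    from scipy.spatial.transform import Rotation as Ro
    x=np.array([np.cos(yaw),np.sin(yaw),0]); z=np.array([0,0,-1.]); y=np.cross(z,x)
    return Ro.from_matrix(np.c_[x,y,z]).as_quat()
E
python3 - <<'E'
from h import *
a=snap('scene','scene'); b=snap('top','top')
cv2.imwrite('pics/both.png',cv2.resize(np.hstack([a['img'],b['img']]),(800,300)))
for s in(a,b):
  T=np.array(s['camera_from_world']); print(-T[:3,:3].T@T[:3,3],np.array(s['camera_matrix'])[0])
print(r.observe())
E
```

```text
[1.20306757 0.02502685 0.9846741 ] [441.00226204   0.         256.41511649]
[ 0.46901733 -0.01679793  0.98372943] [454.6153695    0.         257.57196258]
{'time': 0.1, 'joint_pos': array([-1.39229844e+00,  5.27850927e-02,  1.40162922e+00, -3.89165603e-05,
        1.68859307e+00, -7.02881141e-02]), 'joint_velocities': array([ 0.0018739 , -0.00118305, -0.00310317,  0.00111351,  0.00070071,
       -0.00091203]), 'joint_torque': array([ 1.31699027e-03, -3.82583928e+01, -3.60985744e+01, -8.17733098e-05,
        4.80809147e-03,  1.27500280e-05]), 'tool_pos': array([ 0.12926033, -0.50866701,  0.30314761]), 'eef_rot': array([ 9.92273195e-01,  1.24070163e-01, -5.75500093e-05, -7.05284950e-04]), 'wrist_force': array([ 0.10380775,  0.81192978, -0.5149785 ]), 'torque': array([-0.02588597, -0.0324113 , -0.0159979 ]), 'finger_gap': 1.0004730148101793}
```

View pics/top.png

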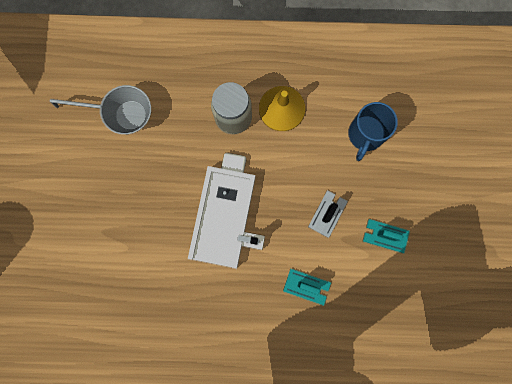

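View pics/scene.png

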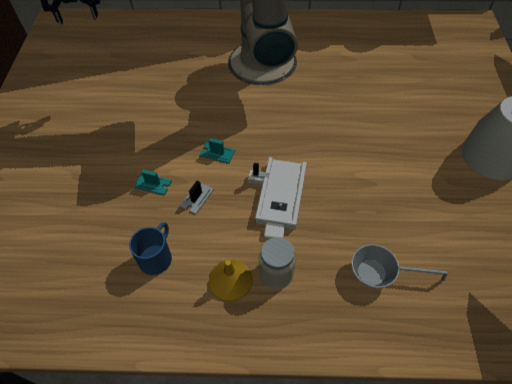

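The top view shows the slicer at about (222,217) with its pin end up, the bolt knob near (254,240), and the bare steel blade near (328,213). Next I'll view an enlarged crop.

```bash
python3 - <<'E'
import cv2
i=cv2.imread('pics/top.png')[145:275,180:350]
cv2.imwrite('pics/crop.png',cv2.resize(i,None,fx=4.6,fy=4.6,interpolation=cv2.INTER_CUBIC))
E
```

```text
(no output)
```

View pics/crop.png

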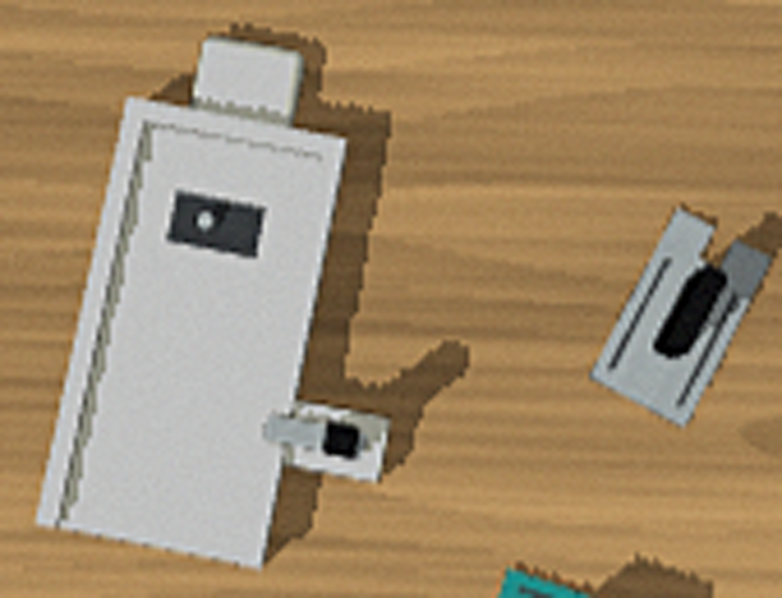

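The crop shows the pin's top at (205,220), left of the adjuster's middle. The slicer corners are at about (130,98), (347,138), (265,568) and (38,525), and the blade corners at (680,205), (770,255), (685,427) and (590,375), with the notch at the upper right.

```bash
cat > a.py <<'E'
from h import *
s=snap('top')
g=lambda c,z: ray(s,(180+(c[0]+.5)/4.6-.5,145+(c[1]+.5)/4.6-.5),z)
S=[g(c,.029) for c in[(130,98),(347,138),(265,568),(38,525)]]
B=[g(c,.005) for c in[(680,205),(770,255),(685,427),(590,375)]]
for n,Q in(('slicer',S),('blade',B)):
    Q=np.array(Q); ax=(Q[0]+Q[1]-Q[2]-Q[3])/2; ay=(Q[0]+Q[3]-Q[1]-Q[2])/2
    print(n,Q.mean(0),np.linalg.norm(ax),np.linalg.norm(ay),np.degrees(np.arctan2(ax[1],ax[0])),np.degrees(np.arctan2(-ay[0],ay[1])))
pin=g((205,220),.032);knob=g((345,440),.0685);print('pin',pin,'knob',knob)
c=np.array(S).mean(0);ax=(S[0]+S[1]-S[2]-S[3]);ax/=np.linalg.norm(ax)
for p in(pin,knob): d=p-c; print('in slicer',d[:2]@ax[:2],d[1]*ax[0]-d[0]*ax[1])
E
python3 a.py
```

```text
slicer [0.53916527 0.06131276 0.029     ] 0.19950656345201326 0.10334259398606764 -9.188043419112637 -8.901568343522126
blade [ 0.55430587 -0.16408292  0.005     ] 0.09090188042092885 0.04901397598505827 -26.27278680555928 -27.528927365511276
pin [0.58918651 0.05873095 0.032     ] knob [ 0.48995672 -0.00884688  0.0685    ]
in slicer 0.049791696292272605 0.005438474098702194
in slicer -0.03737443324548986 -0.07711684238298289
```

```bash
python3 - <<'E'
from h import *
for y in(-26.9,153.1):
    print(y,r.inverse_kinematics([.5543,-.1641,.2],quat(np.radians(y))), r.inverse_kinematics([.556,.0600,.2],quat(np.radians(y+17.8))))
r.move_pose([.5543,-.1641,.22],quat(np.radians(-26.9)))
s=snap('wrist','w1'); T=np.array(s['camera_from_world']);print(-T[:3,:3].T@T[:3,3]); print(r.observe()['time'],r.observe()['tool_pos'])
E
```

```text
-26.9 [-3.51703504e-01  2.55512060e-01  1.38404956e+00 -4.44089210e-16
  1.50203104e+00  1.68858639e+00] [ 4.14658833e-02  2.04045571e-01  1.44400755e+00 -4.44089210e-16
  1.49353953e+00  1.77108717e+00]
153.1 [-3.51703504e-01  2.55512060e-01  1.38404956e+00 -4.44089210e-16
  1.50203104e+00 -1.45300626e+00] [ 4.14658833e-02  2.04045571e-01  1.44400755e+00 -4.44089210e-16
  1.49353953e+00 -1.37050548e+00]
[ 0.62855728 -0.20093026  0.29025675]
2.1917 [ 0.55408904 -0.16491402  0.22019492]
```

View pics/w1.png

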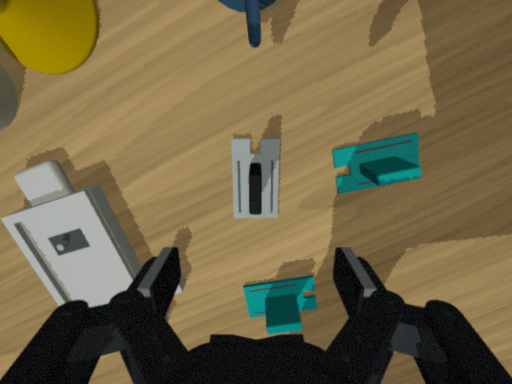

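The wrist view shows the blade at (233..280, 139..218), with its notch on top at (257,150) and its axis aligned with the tool. The slicer's adjuster is at (70,240).

```bash
python3 - <<'E'
from h import *
s=snap('wrist')
B=np.array([ray(s,c,.005) for c in[(232.5,139),(280,139),(279,218),(233.5,217.5)]])
ax=(B[0]+B[1]-B[2]-B[3])/2; c=B.mean(0); print(c,np.linalg.norm(ax),np.linalg.norm(B[0]-B[1]),np.degrees(np.arctan2(ax[1],ax[0])))
c=(c[:2]+np.array([.5543,-.1641]))/2; print(c,r.observe()['tool_pos'])
q=quat(np.radians(-26.8))
r.gripper_to(.6)
r.move_pose([*c,.13],q)
r.movel([*c,.088],speed=.1)   # grasp pt 34 mm above plate underside
r.gripper_to(0,f_grip=50)
o=r.observe(); print(o['finger_gap'],o['wrist_force'],o['tool_pos'])
r.movel([*c,.20],speed=.15)
o=r.observe(); print(o['finger_gap'],o['wrist_force'],o['time'])
# look down at the slicer from aside, blade in hand
r.move_pose([.50,.063,.24],quat(np.radians(-9.05)))
o=r.observe(); print(o['tool_pos'],o['time'])
s=snap('wrist','w2'); np.save('w2.npy',np.array(s['camera_from_world']))
E
```

```text
[ 0.55519264 -0.16398359  0.005     ] 0.08943475040553069 0.04949817137691093 -27.034293471974745
[ 0.55474632 -0.16404179] [ 0.55409035 -0.16487517  0.22020147]
0.1379945437008385 [-0.57679616  1.13093116  2.97819159] [ 0.55509261 -0.16417997  0.08874669]
0.1309764075709437 [ 0.38755769  0.40923014 -1.4607609 ] 5.025
[0.50019565 0.06220565 0.23946146] 5.9667
```

View pics/w2.png

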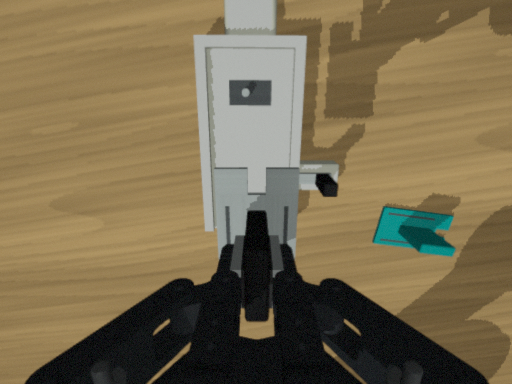

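The blade is held square. Its front edge is at row 167, with plate edges at columns 214 and 299 and the notch at 247–266. The pin is at about (246,92), left of the adjuster's middle. I'll enlarge this.

```bash
python3 - <<'E'
import cv2
i=cv2.imread('pics/w2.png')
a=cv2.resize(i[28:248,190:345],None,fx=2.7,fy=2.7,interpolation=cv2.INTER_CUBIC)
b=cv2.resize(i[70:115,220:280],None,fx=6,fy=6,interpolation=cv2.INTER_CUBIC)
import numpy as np
c=np.zeros((a.shape[0],a.shape[1]+b.shape[1],3),np.uint8);c[:,:a.shape[1]]=a;c[:b.shape[0],a.shape[1]:]=b
cv2.imwrite('pics/c2.png',c)
g=cv2.cvtColor(i,cv2.COLOR_BGR2GRAY)
for y in(93,180,190,205,212): print(y,(list(g[y,205:310]) if y!=93 else list(g[y,226:275])))
for y in range(84,102): print(y,list(g[y,238:262]))
E
```

```text
93 [np.uint8(177), np.uint8(176), np.uint8(175), np.uint8(118), np.uint8(77), np.uint8(75), np.uint8(77), np.uint8(76), np.uint8(75), np.uint8(73), np.uint8(75), np.uint8(76), np.uint8(77), np.uint8(77), np.uint8(75), np.uint8(95), np.uint8(151), np.uint8(159), np.uint8(160), np.uint8(161), np.uint8(157), np.uint8(157), np.uint8(147), np.uint8(114), np.uint8(66), np.uint8(63), np.uint8(70), np.uint8(69), np.uint8(75), np.uint8(76), np.uint8(76), np.uint8(75), np.uint8(75), np.uint8(76), np.uint8(77), np.uint8(78), np.uint8(76), np.uint8(74), np.uint8(73), np.uint8(74), np.uint8(76), np.uint8(74), np.uint8(79), np.uint8(77), np.uint8(98), np.uint8(142), np.uint8(177), np.uint8(179), np.uint8(178)]
180 [np.uint8(179), np.uint8(180), np.uint8(179), np.uint8(179), np.uint8(178), np.uint8(172), np.uint8(123), np.uint8(123), np.uint8(144), np.uint8(152), np.uint8(156), np.uint8(159), np.uint8(156), np.uint8(159), np.uint8(156), np.uint8(157), np.uint8(157), np.uint8(157), np.uint8(157), np.uint8(158), np.uint8(160), np.uint8(157), np.uint8(158), np.uint8(157), np.uint8(157), np.uint8(157),
[... 11368 characters left out ...]
73), np.uint8(70)]
100 [np.uint8(67), np.uint8(71), np.uint8(74), np.uint8(71), np.uint8(71), np.uint8(73), np.uint8(71), np.uint8(72), np.uint8(70), np.uint8(75), np.uint8(69), np.uint8(71), np.uint8(71), np.uint8(71), np.uint8(70), np.uint8(73), np.uint8(73), np.uint8(75), np.uint8(71), np.uint8(70), np.uint8(72), np.uint8(74), np.uint8(68), np.uint8(72)]
101 [np.uint8(71), np.uint8(77), np.uint8(73), np.uint8(73), np.uint8(71), np.uint8(74), np.uint8(73), np.uint8(75), np.uint8(72), np.uint8(76), np.uint8(74), np.uint8(74), np.uint8(73), np.uint8(74), np.uint8(75), np.uint8(70), np.uint8(72), np.uint8(71), np.uint8(71), np.uint8(75), np.uint8(73), np.uint8(73), np.uint8(69), np.uint8(72)]
```

View pics/c2.png

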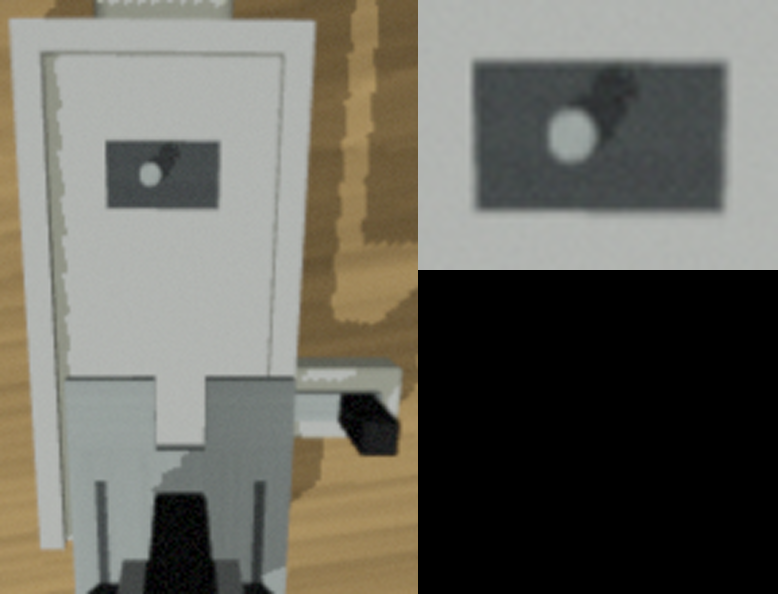

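The pin top is at pixel (245.3,92.0). The blade's front corners are at crop (66,378) and (294,378), its notch walls at x = 156 and 205, and the notch bottom at row 447.

```bash
python3 - <<'E'
from h import *
s=snap('wrist'); o=r.observe(); t=o['tool_pos']; print(t)
zt=t[2]-.08875+.005
g=lambda x,y,z: ray(s,(190+(x+.5)/2.7-.5,28+(y+.5)/2.7-.5),z)
ang=lambda a,b: np.degrees(np.arctan2(b[1]-a[1],b[0]-a[0]))
FL,FR=g(66,378,zt),g(294,378,zt); NL,NR=g(156,378,zt),g(205,378,zt);NB=g(180.5,449,zt);NE=g(180.5,378,zt)
print('plate w',np.linalg.norm(FL-FR),'yaw',ang(FR,FL)-90,'notch w',np.linalg.norm(NL-NR),'depth',np.linalg.norm(NB-NE))
L0,R0,L1,R1=g(10,19,.029),g(315,21,.029),g(42,548,.029),g(297,350,.029)
print('slicer w',np.linalg.norm(L0-R0),'len',np.linalg.norm(L0-L1),'yaws',ang(L1,L0),ang(R1,R0),ang(R0,L0)-90)
pin=ray(s,(245.3,92.0),.032); print('pin',pin, ray(s,(245.3,92.0),.032)-ray(s,(245.3,92.0),.022))
from scipy.spatial.transform import Rotation as Ro
X=Ro.from_quat(o['eef_rot']).as_matrix()[:,0]; yaw=np.arctan2(X[1],X[0]); print('tool yaw',np.degrees(yaw))
c,S=np.cos(yaw),np.sin(yaw); M=np.array([[c,S],[-S,c]])
for n,p in(('NB',NB),('NE',NE),('FLRmid',(FL+FR)/2),('pin',pin),('top R mid',(L0+R0)/2)): print(n,M@(p-t)[:2])
A=[g(x,y,.022) for x,y in((106,141),(219,141),(219,208),(106,208))];print('adj',M@(np.mean(A,0)-t)[:2])
E
```

```text
[0.50033407 0.06175448 0.23941599]
plate w 0.04908172645195738 yaw -9.265214884278208 notch w 0.010541994073420314 depth 0.01615991098454787
slicer w 0.10378702550721881 len 0.19931074694524342 yaws -9.501547328507884 -9.526504439559755 -9.585677777252684
pin [0.59233608 0.05903373 0.032     ] [-0.00034234 -0.00031115  0.01      ]
tool yaw -9.180764749823414
NB [0.0301692  0.00157231]
NE [0.0463291  0.00156019]
FLRmid [0.04633925 0.00165923]
pin [0.09125755 0.011993  ]
top R mid [0.14087846 0.00723553]
adj [0.09110985 0.00780359]
```

```bash
python3 - <<'E'
from h import *
o=r.observe();t=o['tool_pos'];yaw=np.radians(-9.3)
f=np.array([np.cos(yaw),np.sin(yaw)]);l=np.array([-f[1],f[0]])
P=t[:2]+.0905*f+.0104*l; print('pin est',P)
p=P-.059*f
q=quat(yaw)
r.move_pose([*p,.16],q)
r.movel([*p,.1140],speed=.08)
o=r.observe();print(o['tool_pos'],o['wrist_force'],o['time'])
s=snap('wrist','w3')
i=s['img'];cv2.imwrite('pics/c3.png',cv2.resize(i[0:240,150:350],None,fx=2.5,fy=2.5,interpolation=cv2.INTER_CUBIC))
pp=proj(s,[[*P,.032]])[0];print('expected pin px',pp)
E
```

```text
pin est [0.5913252  0.05739264]
[0.53324935 0.06696971 0.11415859] [-0.05556713  0.16278016 -1.59396287] 7.2333
expected pin px [259.26994859 146.77645034]
```

View pics/c3.png

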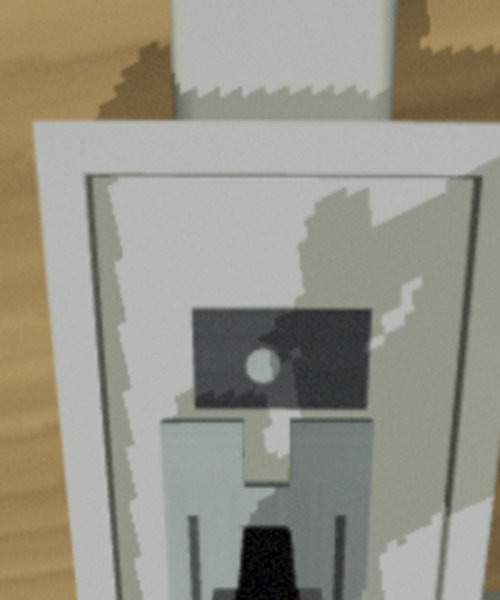

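The blade hovers just above the bed. The notch walls are at crop x = 244 and 290 and the front edge at row 420. The pin is at (262.5,366), slightly left of the notch's middle.

```bash
python3 - <<'E'
from h import *
s=snap('wrist');o=r.observe();t=o['tool_pos'];yaw=np.radians(-9.3)
f=np.array([np.cos(yaw),np.sin(yaw)]);l=np.array([-f[1],f[0]])
g=lambda x,y,z: ray(s,(150+(x+.5)/2.5-.5,(y+.5)/2.5-.5),z)[:2]
zt=t[2]-.08375
d=lambda p:((p-t[:2])@f*1e3,(p-t[:2])@l*1e3)
for n,a in dict(NL=(244,421,zt),NR=(290,421,zt),NB=(267,486,zt),FL=(162,421,zt),FR=(372,421,zt),pin=(262.5,366,.032),adj=(282,359,.022),railLf=(34,122,.029),railLr=(75,590,.029),wallL=(87,175,.029),wallR=(481,177,.029)).items(): print(n,d(g(*a)))
a,b=g(75,590,.029),g(34,122,.029);print(np.degrees(np.arctan2(*(b-a)[::-1])))
a,b=g(34,122,.029),g(495,123,.029);print(np.degrees(np.arctan2(*(a-b)[::-1]))-90)
a,b=g(162,421,zt),g(372,421,zt);print(np.degrees(np.arctan2(*(a-b)[::-1]))-90)
E
```

```text
NL (np.float64(46.25107318936943), np.float64(6.852321806841829))
NR (np.float64(46.23412966065978), np.float64(-3.8372190978185907))
NB (np.float64(30.2692403226497), np.float64(1.525358497162469))
FL (np.float64(46.29056236629921), np.float64(25.9167257823687))
FR (np.float64(46.213170233040124), np.float64(-22.91218909262695))
pin (np.float64(59.173209283192406), np.float64(2.5072105472614905))
adj (np.float64(59.265092241889334), np.float64(-2.1045107490708945))
railLf (np.float64(109.38462563919764), np.float64(49.67166279193102))
railLr (np.float64(1.4260550049179939), np.float64(50.907326888282405))
wallL (np.float64(99.15195378336485), np.float64(39.47013334717061))
wallR (np.float64(98.71762852656389), np.float64(-43.86343636811994))
-9.955763093262984
-9.476014551453275
-9.390811743441532
```

```bash
python3 - <<'E'
from h import *
o=r.observe();t=o['tool_pos'];yaw=np.radians(-9.4)
f=np.array([np.cos(yaw),np.sin(yaw)]);l=np.array([-f[1],f[0]])
p=t[:2]+.0010*l; q=quat(yaw)
r.movel([*p,.1140],q,speed=.03)
print(r.movel([*p,.1065],speed=.01,until_force=4)); o=r.observe(); b=o['tool_pos'];print(b,o['wrist_force'])
r.movel([*p,b[2]+.0003],speed=.02); o=r.observe();print(o['tool_pos'],o['wrist_force']); z=o['tool_pos'][2];b=o['tool_pos']
e=p+.019*f
print(r.movel([*e,b[2]],speed=.02,until_force=4)); o=r.observe(); print((o['tool_pos'][:2]-b[:2])@f,(o['tool_pos'][:2]-b[:2])@l,o['wrist_force'],o['tool_pos'],o['time'])
E
```

```text
True
[0.53373908 0.06798359 0.1107278 ] [0.39694993 0.0181055  3.66081489]
[0.53352663 0.06793365 0.11084568] [0.2233407  0.22462104 0.41203595]
False
0.019160859160785703 2.1390634390298363e-05 [-0.34361769  0.19864475 -0.77941204] [0.55243369 0.06482529 0.11082985] 9.3917
```

Edge passed the pin (19 mm without contact), so the pin is in the notch. Next is the final 6 mm, slowly.

```bash
python3 - <<'E'
from h import *
o=r.observe();b=o['tool_pos'];yaw=np.radians(-9.4)
f=np.array([np.cos(yaw),np.sin(yaw)]);l=np.array([-f[1],f[0]])
e=b[:2]+.010*f
print(r.movel([*e,b[2]-.0002],speed=.008,until_force=4)); o=r.observe(); print((o['tool_pos'][:2]-b[:2])@f,(o['tool_pos'][:2]-b[:2])@l,o['wrist_force'],o['wrist_force'][:2]@f,o['wrist_force'][:2]@l,o['tool_pos'],o['time'])
s=snap('wrist','w4');cv2.imwrite('pics/c4.png',cv2.resize(s['img'][90:240,180:330],None,fx=3.6,fy=3.6,interpolation=cv2.INTER_CUBIC))
E
```

```text
True
0.006545372111765273 4.5574810601276526e-05 [-0.08779124  0.22418483  3.85254938] -0.12322759406723684 0.2068359268393487 [0.55889862 0.06380123 0.11077561] 10.225
```

View pics/c4.png

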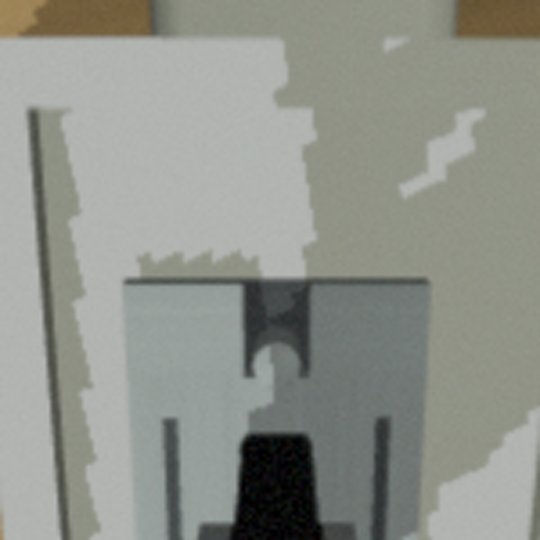

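The pin is centred in the notch at (277,360) and close to its bottom. However, the stop came from vertical force (the bed), not the pin, so I'll unload by a hair and feel forward again.

```bash
python3 - <<'E'
from h import *
o=r.observe();b=o['tool_pos'];yaw=np.radians(-9.4)
f=np.array([np.cos(yaw),np.sin(yaw)]);l=np.array([-f[1],f[0]])
r.movel([*b[:2],b[2]+.0003],speed=.02); o=r.observe();b=o['tool_pos']; print(b,o['wrist_force'])
e=b[:2]+.008*f
hit=r.movel([*e,b[2]],speed=.008,until_force=3.5); o=r.observe(); print(hit,(o['tool_pos'][:2]-b[:2])@f,(o['tool_pos'][:2]-b[:2])@l,o['wrist_force'],o['wrist_force'][:2]@f,o['wrist_force'][:2]@l,o['tool_pos'],o['time'])
r.hold(.2);print(r.observe()['wrist_force'])
E
```

```text
[0.55884066 0.06376644 0.11088575] [-0.08727574 -0.36281891  1.0896187 ]
True 0.0002599458957848436 2.8035992242373652e-05 [-0.37482826  0.9910944   3.50074506] -0.5316665775107539 0.9165669538323157 [0.55910169 0.06375165 0.11093453] 10.8417
[-0.4412372   0.17928601  4.40330672]
```

```bash
python3 - <<'E'
from h import *
b=r.observe()['tool_pos'];yaw=np.radians(-9.4)
f=np.array([np.cos(yaw),np.sin(yaw)]);l=np.array([-f[1],f[0]])
z=.1114; r.movel([*b[:2],z],speed=.02); r.hold(.1); o=r.observe();b=o['tool_pos']; print(b,o['wrist_force'])
e=b[:2]+.006*f
hit=r.movel([*e,z],speed=.008,until_force=3.5); o=r.observe(); print(hit,(o['tool_pos'][:2]-b[:2])@f,(o['tool_pos'][:2]-b[:2])@l,o['wrist_force'],o['wrist_force'][:2]@f,o['tool_pos'],o['time'])
r.hold(.2);o=r.observe();print(o['wrist_force'],o['tool_pos'])
E
```

```text
[0.55886275 0.06372421 0.11105947] [-0.61595586 -0.05804941  1.12558919]
True 0.0005130377852468009 1.9266326233962945e-05 [-0.77914249  0.03086034  3.64740191] -0.773720586999841 [0.55937205 0.06365943 0.11100049] 11.7
[-0.70530338 -0.49089447  5.08209539] [0.55935493 0.06366288 0.11098948]
```

```bash
python3 - <<'E'
from h import *
b=r.observe()['tool_pos'];yaw=np.radians(-9.4)
f=np.array([np.cos(yaw),np.sin(yaw)]);l=np.array([-f[1],f[0]])
z=.1121; r.movel([*b[:2],z],speed=.02); r.hold(.1); o=r.observe();b=o['tool_pos']; print(b,o['wrist_force'])
e=b[:2]+.004*f
hit=r.movel([*e,z],speed=.008,until_force=3); o=r.observe(); print(hit,(o['tool_pos'][:2]-b[:2])@f,(o['tool_pos'][:2]-b[:2])@l,o['wrist_force'],o['wrist_force'][:2]@f,o['tool_pos'],o['time'])
r.hold(.2);o=r.observe();print(o['wrist_force'],o['wrist_force'][:2]@f,o['tool_pos'])
E
```

```text
[0.55893976 0.06364669 0.1113537 ] [-0.68123272  0.82571297 -1.29313807]
True 0.0006944028835979019 -1.4361519652125484e-05 [-1.07144854 -0.27345653  3.83757153] -1.0123987491972277 [0.55962249 0.06351911 0.11120168] 12.525
[-1.08575232  0.38028382  5.45601835] -1.1332832305605705 [0.559583   0.06354525 0.11117055]
```

```bash
python3 - <<'E'
from h import *
b=r.observe()['tool_pos'];yaw=np.radians(-9.4)
f=np.array([np.cos(yaw),np.sin(yaw)]);l=np.array([-f[1],f[0]])
z=.1130; s0=b[:2]-.002*f; r.movel([*s0,z],speed=.02)
for _ in range(3): r.hold(.2); o=r.observe(); print(o['tool_pos'],o['wrist_force'])
b=o['tool_pos']
e=s0+.008*f; 
hit=r.movel([*e,z],speed=.010,until_force=3); o=r.observe(); print(hit,(o['tool_pos'][:2]-s0)@f-.002,(o['tool_pos'][:2]-b[:2])@l,o['wrist_force'],o['wrist_force'][:2]@f,o['tool_pos'],o['torque'],o['time'])
r.hold(.2);o=r.observe();print(o['wrist_force'],o['wrist_force'][:2]@f,o['tool_pos'],o['torque'])
s=snap('wrist');cv2.imwrite('pics/c5.png',cv2.resize(s['img'][90:240,180:330],None,fx=3.6,fy=3.6,interpolation=cv2.INTER_CUBIC))
E
```

```text
[0.5574267  0.06383677 0.11263033] [ 0.2101588  -0.2611783  -1.07621699]
[0.55756726 0.06386591 0.11290269] [-0.24930143 -0.18831814 -0.76069138]
[0.55762057 0.06386058 0.11299025] [ 0.77730053 -0.38928448 -1.92975667]
True 0.00014210646399486068 -5.950319139816706e-05 [ 0.39135135  0.4702593  -1.19416542] 0.3092907985268724 [0.55971194 0.06345404 0.11215643] [0.05548846 0.01319918 0.00225011] 14.0583
[ 0.5996839   0.19527337 -2.23192837] 0.5597382309461668 [0.55934127 0.06343969 0.11157057] [0.0131358  0.02701664 0.02106192]
```

View pics/c5.png

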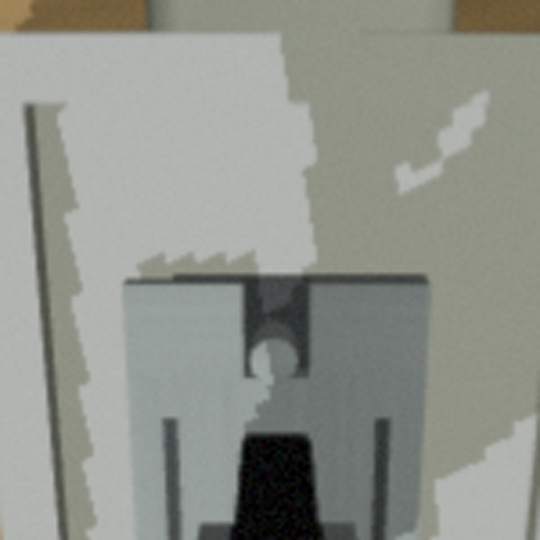

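```bash
python3 - <<'E'
from h import *
b=r.observe()['tool_pos'];yaw=np.radians(-9.4)
f=np.array([np.cos(yaw),np.sin(yaw)]);l=np.array([-f[1],f[0]])
s0=np.array([.55934,.06344]);z=.1113
r.movel([*s0,z],speed=.02); r.hold(.5); o=r.observe(); print(o['tool_pos'],o['wrist_force'])
for k in range(1,8):
    r.movel([*(s0+.0003*k*f),z],speed=.01); r.hold(.25)
    F=[];
    for _ in range(4): r.hold(.02); F.append(r.observe()['wrist_force'])
    F=np.mean(F,0); t=r.observe()['tool_pos']; print(k,np.round(((t[:2]-s0)@f*1e3,t[2]*1e3,F[:2]@f,F[:2]@l,F[2]),2))
    if F[:2]@f<-2: break
print(r.observe()['time'])
E
```

```text
[0.55937451 0.06344078 0.11142493] [-1.1320081   0.96439814  1.89426861]
1 [  0.37 111.39  -1.62  -0.71   2.82]
2 [ 5.9000e-01  1.1139e+02 -3.2200e+00 -5.0000e-02  4.9300e+00]
16.1917
```

The pin is felt: −3.2 N forward, growing with travel. Now I'll release and check.

```bash
python3 - <<'E'
from h import *
r.gripper_to(.45); o=r.observe(); b=o['tool_pos']; print(o['finger_gap'],o['wrist_force'],b)
r.movel([*b[:2],.20],speed=.12)
yaw=np.radians(-9.4);f=np.array([np.cos(yaw),np.sin(yaw)])
p=b[:2]-.075*f; r.move_pose([*p,.20],quat(yaw))
o=r.observe();print(o['tool_pos'],o['time'])
s=snap('wrist');cv2.imwrite('pics/c6.png',cv2.resize(s['img'][20:270,170:370],None,fx=2.4,fy=2.4,interpolation=cv2.INTER_CUBIC))
E
```

```text
0.449073838236202 [0.37492043 0.12278836 0.02842087] [0.55985394 0.0632568  0.11094542]
[0.48506798 0.07565429 0.19941269] 17.8583
```

View pics/c6.png

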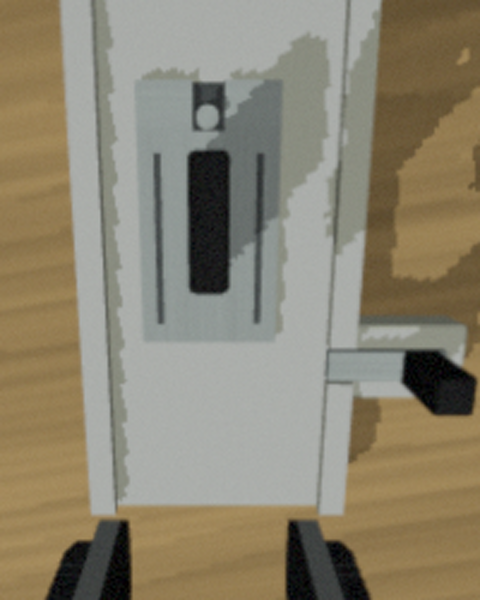

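The blade lies flat with the pin seated at the bottom of the notch, at (207,117) in the crop. Its rear edge (row 342) is clear of the bolt bar (rows 350–382). Next I push the bolt with the fingers shut.

```bash
python3 - <<'E'
from h import *
yaw=np.radians(-9.4);f=np.array([np.cos(yaw),np.sin(yaw)]);l=np.array([-f[1],f[0]])
K=np.array([.4925,-.0088]);q=quat(yaw)
r.gripper_to(0,f_grip=40)
p=K-.045*l
r.move_pose([*p,.19],q); r.movel([*p,.113],speed=.12); r.hold(.2)
c=r.movel([*(K+.02*l),.113],speed=.03,until_force=1.8); a=r.observe();print(c,(a['tool_pos'][:2]-K)@l,a['wrist_force'],a['time'])
c=r.movel([*(K+.060*l),.113],speed=.03,until_force=8); o=r.observe();print(c,(o['tool_pos'][:2]-K)@l,o['wrist_force'],o['tool_pos'],o['time'])
r.hold(.2);o=r.observe();print((o['tool_pos'][:2]-K)@l,o['wrist_force'])
E
```

```text
True -0.017057169750374454 [-0.38128565  0.36128152 -0.25094385] 21.025
True 0.024777285532264368 [-0.8297468  -3.86660873  3.12359044] [0.49625445 0.01569297 0.1124795 ] 22.4917
0.024674175934156547 [ 0.8225906  -2.82316196  1.560893  ]
```

```bash
python3 - <<'E'
from h import *
yaw=np.radians(-9.4);f=np.array([np.cos(yaw),np.sin(yaw)]);l=np.array([-f[1],f[0]])
K=np.array([.4925,-.0088]);b=r.observe()['tool_pos'];q=quat(yaw)
c=r.movel([*(b[:2]+.015*l),.113],speed=.015,until_force=14); o=r.observe();print(c,(o['tool_pos'][:2]-K)@l,o['wrist_force'],o['time'])
b=o['tool_pos']
r.movel([*(b[:2]-.02*l),.113],speed=.1); b=r.observe()['tool_pos']
r.movel([*b[:2],.22],speed=.15)
r.move_pose([.47,.03,.22],q)
o=r.observe();print(o['time'],o['wrist_force'])
s=snap('wrist');cv2.imwrite('pics/c7.png',cv2.resize(s['img'][20:290,150:400],None,fx=2.2,fy=2.2,interpolation=cv2.INTER_CUBIC))
E
```

```text
True 0.02493734307997146 [-0.0908031  -2.91940595  2.95123715] 23.1
24.6 [ 0.48584024  0.07811907 -0.56443528]
```

View pics/c7.png

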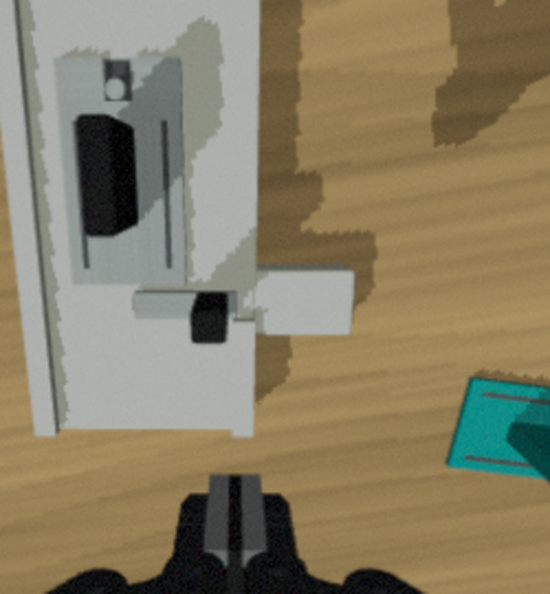

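The bolt bar lies behind the blade, with its tip at (133,303), and the pin is still at the notch bottom. I'll check the bar's travel numerically.

```bash
python3 - <<'E'
from h import *
yaw=np.radians(-9.4);f=np.array([np.cos(yaw),np.sin(yaw)]);l=np.array([-f[1],f[0]])
s=snap('wrist'); g=lambda x,y,z: ray(s,(150+(x+.5)/2.2-.5,20+(y+.5)/2.2-.5),z)[:2]
pin=g(116,88,.032); tip=g(133,303,.028); re=g(128,284,.027); bf=g(160,291,.028);rail=g(258,200,.029); nb=g(116,101,.027)
for n,p in dict(tip=tip,bar_front=bf,blade_rear=re,rail=rail,notch=nb).items(): print(n,np.round(((p-pin)@f*1e3,(p-pin)@l*1e3),1))
t=snap('top'); h=lambda x,y,z: ray(t,(x,y),z)[:2]
i=t['img'][205:275,180:290]; cv2.imwrite('pics/c8.png',cv2.resize(i,None,fx=6,fy=6,interpolation=cv2.INTER_CUBIC))
o=cv2.imread('pics/top.png')
for im,z in((o,.0685),(t['img'],.0685)):
    m=(im[225:255,205:275].max(2)<45).astype(np.uint8); n,_,st,ce=cv2.connectedComponentsWithStats(m)
    for k in range(1,n):
        if st[k,4]>15: c=ce[k]+[205,225]; P=h(*c,z); print(st[k],c,P,(P-h(224.6,192.8,.032))@l*1e3)
E
```

```text
tip [-86.2  -1.5]
bar_front [-80.9 -13.6]
blade_rear [-78.    0.5]
rail [-42.5 -56.3]
notch [-4.1  1.2]
[45 12  8  7 45] [253.64444444 240.13333333] [ 0.49015332 -0.00691057] -79.89547051896054
[ 65   0   5  30 125] [271.968 239.608] [ 0.49228108 -0.04353025] -115.67590170506836
```

```bash
python3 - <<'E'
from h import *
r.job_done(); print(r.observe()['time'])
E
```

```text
the job is handed in; nothing more can be done
the job is handed in; nothing more can be done
```

The job is handed in: the blade is home in the slicer bed, let go, and the bolt is pushed across behind it. It took about 25 s of robot time.

**Blade:** I picked the bare steel blade up by its grip and laid it on the bed. I slid it until the pin pushed back with about 3 N, then let go. The last wrist picture puts the notch bottom 4.1 mm short of the pin's axis (home is 4 mm). The blade's rear edge is 78.0 mm behind the pin, as expected.

**Bolt:** With shut fingers I pushed the knob until it stopped, and a second push stopped within 0.3 mm of the same place. The bar's tip sits about 3.5 mm past the bed's centreline, which fits the full 45 mm of travel. The bar is about 3 mm behind the blade.

**Checks that failed or disagreed:**
- Several early stops while feeling for the pin came at least partly from pressing on the bed. I lifted and felt forward again in small steps until the forward force itself rose.
- I tried to measure the knob's travel from the top camera, but its colour mask found no knob after the push. The travel rests on the wrist picture and the repeated stop.
- I did not look specifically at the mug, funnel, jar and strainer afterwards; the arm never worked near them.

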